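Index the leaning board turntable to its other stop

TASK

Turn the circuit board on its leaning turntable to the other stop: pull the plunger's spring collar back and turn it so that it stays back by itself, swing the turntable a quarter turn by its black handle until the second index hole lies under the pin, then bring the collar back so that the pin drops fully home and locks the turntable. Keep off the board, and leave the small parts that stand beside the stand where they are.

Things in the scene. Friction and masses are not known exactly. Their poses are not given: they have to be found in the camera images.
- stand: Grey fixed stand, foot 154x156 mm; origin on the worktop under the turntable's centre, z up. The round aluminium turntable (diameter 184) leans: its axis is tipped 25 deg from vertical towards the stand's -x (towards the robot), its face centre is 105 mm above the origin. At the -y side a bracket reaches over the rim and holds the plunger, parallel to and 78 mm from the axis; bracket top 16 mm over the face.
- collar_grip (a point): Grip point on the axis of the plunger's collar; moves with it. The collar is a round knurled dark steel sleeve, diameter 32 mm, 34 mm tall, reaching 22.5 mm below to 11.5 mm above this point, with a small bar on its top that points to the stand's -x at home. At home the bracket's top is 28 mm below the point. Frame z is the leaning axis, up out of the collar: pull along it.
- plunger (a joint): Pull-back of collar and pin along the leaning axis, m: 0 = home, pin 7 mm deep in an index hole; travel 16; spring 4 N at home, 9 N at full pull. At home lugs in slots stop the collar turning; clear at 12 mm (pull about 14). Turned, it drops into a notch and stays parked at about 9.5 mm. Let go between holes, the pin rides on the turntable (7 mm) and drops in if a hole is within about 2 mm of it.
- collar (a joint): Turn of the collar, rad, anticlockwise positive seen from above: 0 = lugs at their slots, home (end stop at -0.06); 1.31 = over the parking notch (end stop at 1.45). To leave the notch lift to 12 mm or more again and turn back to 0, where the spring draws the collar home. Turns freely when lifted.
- table (a joint): Angle of the turntable about the leaning axis, rad, anticlockwise positive seen from above: 0 = first index hole under the pin (start), 1.571 = second index hole under the pin; end stops at -0.15 and 1.85. It stays where it is left (about 0.12 N m of friction). The pin has 0.6 mm of play in a hole.
- handle_grip (a point): Grip point on the axis of the turntable's upright black handle, 29 mm above the turntable's face; turns with it. The handle is round, diameter 17 mm, 42 mm tall, parallel to the leaning axis and 76 mm from it: at the start uphill of the board (+x of the stand, a little to +y), at the second stop at its left (+y). Frame z is the leaning axis, pointing up.
- board: Green circuit board, 50 x 62 mm and 19 mm tall with its parts, fixed between two dark rails in the middle of the turntable, its underside 6 mm above the turntable's face; origin at the centre of its underside. Not to be touched.
- flux_pot: Bystander: small cream pot with lid, diameter 38 mm, 38 mm tall, standing loose beside the stand; origin at the centre of its underside.
- big_cap: Bystander: blue cylindrical capacitor, diameter 25 mm, 44 mm tall, standing loose beside the stand; origin at the centre of its underside.
- relay: Bystander: clear box relay 28 x 21 mm, 36 mm tall, standing loose beside the stand; origin at the centre of its underside.

How it is judged:
By the outcome, as a careful person would: the job done as asked, in the order asked, and still so for the second after the job is handed in, with the robot touching nothing.
It also fails if it takes over 72 s, if anything falls off the work surface, if the arm or the gripper's body presses on something with over 40 N, if the wrist force passes 120 N, or if a joint passes its speed limit or range.

ROBOT

A 6-joint arm with a two-finger parallel gripper is mounted at the origin on a cart in front of the work surface, level with it; the furniture and walls round the work are solid. World frame = base frame: x ahead of the robot, y to its left, z up, the work surface at z = 0. Lengths are in m, angles in rad, forces in N, time in s.
With the tool pointing down it reaches from about 0.275 to 0.825 m from the base axis. Payload 4.9 kg.
Tool frame: the origin (TCP) lies at the very end of the fingers, on their centre line; the grasp point (between the pads) lies 19 mm behind it; x points along the fingers, y is the direction in which the jaws open and shut, and the axes are right-handed (so a half turn about x gives the same grasp; the last joint's range is limited). The gripper opens to 85 mm and grips with 20 to 120 N. Pads are 22 mm wide; open, the fingers measure 114 mm over their backs; the gripper's body (76 mm by 85 mm) begins 54 mm behind the grasp point. The pads swing forward as they close: fully open they stand 13 mm farther back than shut.
Start: joints at [-1.273, 0.326, -0.193, 1.052, 0, 1.437], TCP at [0.23, -0.5, 0.231] pointing down, gripper open.
Joint ranges: [-2.65, 2.65], [-0.97, 1.79], [-1.3, 1.35], [-1.93, 2.1], [-1.47, 1.37], [-3.14, 3.14]. Speed limits (rad/s): [2.57, 2.57, 3.14, 3.14, 3.14, 3.14].

INTERFACE

Orientations are given as a 3x3 rotation matrix whose columns are the frame's x, y, z axes.
In Python, from rig import get_obs, eyes, robot gives the robot as it stands.
- The arm moves only by the tool jog_arm, never from a script. Its arguments are lists of equal length, an entry for each row: "travel": the shift along the tool's x, y, z in cm, a list of three; "turn": the turn, a rotation vector about the tool's x, y, z in degrees, a list of three. A call has exactly 5 rows; each row shifts and turns the pose as measured when the row begins, along the tool's axes as they then stand; what a row does not reach is not made up. A row lasts 1/8 s, in which the tool goes at most 62.5 mm and 10.7 degrees, less where a joint would pass 70% of its speed; a pose out of reach is approached as far as the arm can. A call is refused whole if a number of a shift passes 6.25 or a number of a turn 10.7, either way. A call with a gripper value outside its range is refused whole. "grip" is the opening, from 0 (shut) to 1 (fully open), set as the call begins (left out, the last holds). The fingers move at their own pace and stop on an object; "grip_force" is the grip in N (left out, the last holds). Time passes only in rows, so rows that do not move let the fingers close, or fill a call up. It gives the time, the measured TCP pose, the force and the opening at its end, in the units of the state.
- get_obs(): the state, without advancing time (a new reading comes with each control period).
- eyes.read_camera(name): name is "scene" or "top"; returns (picture, depth): 384x512x3 uint8, red, green, blue; 384x512 float32, m along the optical axis (not along the pixel's ray), 0 where there is no reading.
- eyes.camera_params(name): a dict with "camera_matrix" (3x3 intrinsics, pixels), "world_from_camera" (4x4, takes a point from camera to world coordinates). Camera axes: x right, y up, looking along -z (the intrinsics and any distortion apply to the point x, -y, -z); pixel columns grow to the right and rows downward; lengths in m; the calibration is good to about 2 mm. A picture is of the moment at which its call begins. camera_params takes no time and is no camera call.
- robot.close_job(): hands the job in, once; it reports no verdict.
The state is a dict: "time": time; "joints": joint angles; "qvel": joint speeds; "tau": joint torques, N m; "ee_pos": TCP position; "ee_rot": TCP orientation; "wrist_force": force on the tool from outside, world axes, zero at the start; "moment": the same for the moment, N m; "grip_width": opening from 0.0 (shut) to 1.0 (fully open).
Only numpy, scipy, OpenCV 4.12 (cv2) and the standard library are available. Lean on these libraries where they do the work, as an engineer would, in place of code of your own. Each camera call takes 0.05 s, during which the arm holds its last target. There are 200 camera calls.

## Working session

There is one attempt and no reset: what is moved stays moved. The work goes in short steps, Python scripts to look and compute and a tool call to move; the robot and the scene stay as the last step left them, time stands still between calls to the robot, and variables do not carry over. Pictures are saved under pics/ and viewed, about 8 in all and at most 12, crops included, and the job is handed in when it is done.

Besides the shell and the picture viewer there is one more tool, called after ">>>" as name(argument=value, ...) on one line, values as JSON. jog_arm: Moves the arm, as the interface text tells. Its arguments: {"type":"object","properties":{"travel":{"type":"array"},"turn":{"type":"array"},"grip":{"type":"number"},"grip_force":{"type":"number"}},"required":["travel","turn"]}

```bash
ls; mkdir -p pics; python3 - <<'E'
from rig import get_obs, eyes, robot
import numpy as np, cv2
o=get_obs(); print({k:np.round(v,3).tolist() for k,v in o.items()})
for n in ("scene","top"):
    p,d=eyes.read_camera(n); c=eyes.camera_params(n)
    np.savez(f"pics/{n}0.npz",p=p,d=d,K=c["camera_matrix"],T=c["world_from_camera"])
    print(n,np.round(c["camera_matrix"],1).tolist(),np.round(c["world_from_camera"],3).tolist(),[k for k in c])
    cv2.imwrite(f"pics/{n}0.png",cv2.resize(p[:,:,::-1],(768,576),interpolation=cv2.INTER_CUBIC))
E
```

```text
pics
{'time': 0.0, 'joints': [-1.273, 0.327, -0.194, 1.052, 0.0, 1.437], 'qvel': [0.001, 0.001, 0.0, -0.0, 0.001, -0.0], 'tau': [-0.001, -44.339, 26.245, 0.015, -0.0, 0.0], 'ee_pos': [0.23, -0.499, 0.23], 'ee_rot': [[-0.0, 0.418, -0.908], [0.002, -0.908, -0.418], [-1.0, -0.002, -0.0]], 'wrist_force': [0.524, -0.229, -0.595], 'moment': [0.05, -0.02, 0.004], 'grip_width': 1.0}
scene [[469.7, 0.0, 251.8], [0.0, 469.7, 201.5], [0.0, 0.0, 1.0]] [[0.847, 0.315, -0.428, 0.092], [-0.531, 0.531, -0.66, -0.952], [0.02, 0.787, 0.617, 0.768], [0.0, 0.0, 0.0, 1.0]] ['camera_matrix', 'world_from_camera']
top [[407.4, 0.0, 255.5], [0.0, 407.4, 188.7], [0.0, 0.0, 1.0]] [[-0.024, 0.985, -0.17, 0.387], [-1.0, -0.025, -0.007, -0.252], [-0.011, 0.17, 0.985, 1.001], [0.0, 0.0, 0.0, 1.0]] ['camera_matrix', 'world_from_camera']
```

View pics/scene0.png

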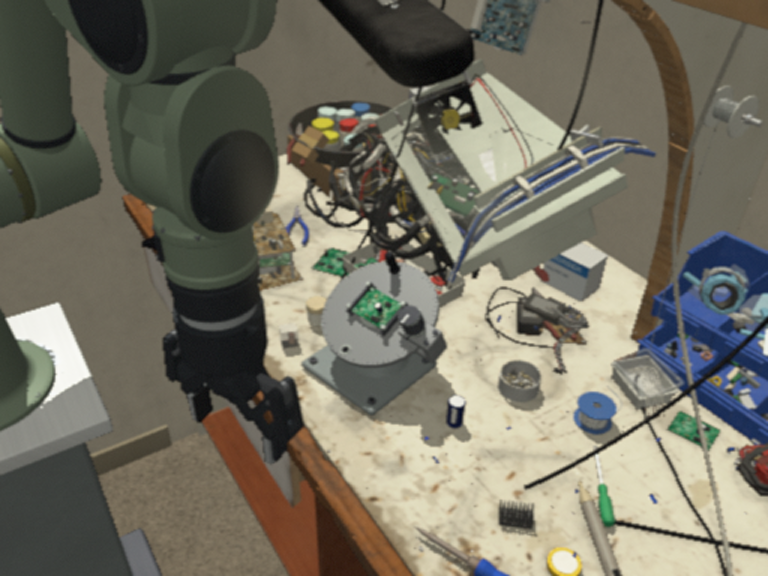

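View pics/top0.png

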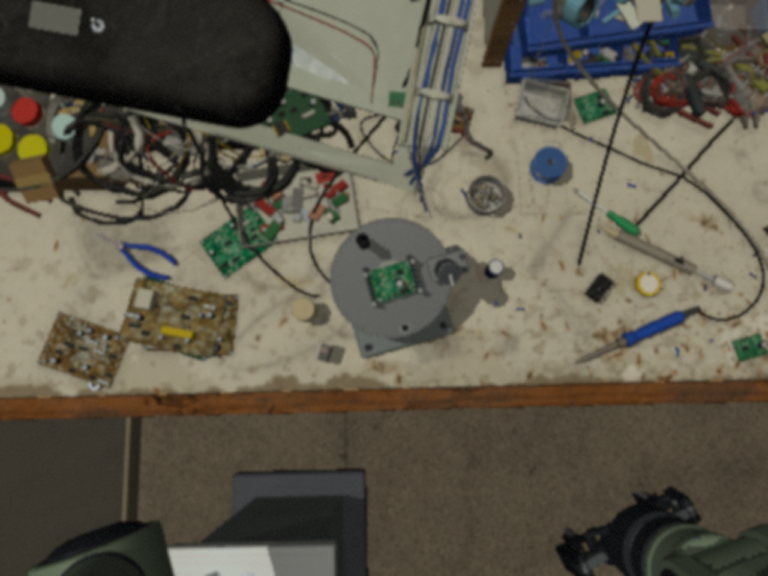

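The scene view shows the handle top at (393,262) and the collar at (411,320). The top view shows the disc centre near (392,280), the collar at (447,268), and the bystanders at (303,310), (330,353) and (495,268). Next I fit the plane and circle.

```bash
cat > h.py <<'E'
import numpy as np, cv2
def cloud(n,tag="0"):
    z=np.load(f"pics/{n}{tag}.npz"); d=z["d"]; K=z["K"]; T=z["T"]
    v,u=np.mgrid[:384,:512]
    P=np.stack([(u-K[0,2])/K[0,0]*d,-(v-K[1,2])/K[1,1]*d,-d],-1)
    W=P@T[:3,:3].T+T[:3,3]; W[d==0]=np.nan
    return z["p"],W
def proj(n,X,tag="0"):
    z=np.load(f"pics/{n}{tag}.npz"); K=z["K"];T=z["T"]
    c=(np.atleast_2d(X)-T[:3,3])@T[:3,:3]
    return np.c_[K[0,0]*c[:,0]/-c[:,2]+K[0,2], K[1,1]*c[:,1]/c[:,2]+K[1,2]]
E
python3 - <<'E'
from h import *
from scipy.optimize import least_squares
for n,(u0,u1,v0,v1) in {"top":(215,310,140,232),"scene":(212,295,172,245)}.items():
    p,W=cloud(n); Q=W[v0:v1,u0:u1].reshape(-1,3); Q=Q[~np.isnan(Q[:,0])]
    rng=np.random.default_rng(0);best=None
    for _ in range(1500):
        a,b,c=Q[rng.choice(len(Q),3,False)]; m=np.cross(b-a,c-a); l=np.linalg.norm(m)
        if l<1e-6: continue
        m/=l; m*=np.sign(m[2])
        if abs(m[2]-np.cos(np.radians(25)))>.05: continue
        I=abs((Q-a)@m)<.0025
        if best is None or I.sum()>best.sum(): best=I
    S=Q[best]; c0=S.mean(0); m=np.linalg.svd(S-c0)[2][2]; m*=np.sign(m[2])
    tilt=np.degrees(np.arccos(m[2])); yaw=np.arctan2(-m[1],-m[0])
    ex=np.cross([0,0,1],m); ex/=np.linalg.norm(ex); ey=np.cross(m,ex)
    q=np.c_[(S-c0)@ex,(S-c0)@ey].astype(np.float32)
    q=q[np.linalg.norm(q-np.median(q,0),axis=1)<.105]
    (cx,cy),r=cv2.minEnclosingCircle(q)
    # robust: percentile radii by sector
    C=c0+cx*ex+cy*ey
    print(n,best.sum(),len(Q),"n",m.round(4),"tilt",tilt.round(2),"yaw",np.degrees(yaw).round(2),"C",C.round(4),"r",round(r,4))
    for nm,(u,v) in ({"handle":(242,160),"collar":(298,178),"pot":(202,204),"relay":(220,234),"cap":(329,177)} if n=="top" else {"handle":(261,172),"collar":(273,207)}).items():
        print(nm,np.round(W[v,u],4), "rel",np.round([(W[v,u]-C)@ex,(W[v,u]-C)@ey,(W[v,u]-C)@m],4))
E
```

```text
top 3528 8709 n [-0.4081 -0.1079  0.9065] tilt 24.97 yaw 14.81 C [ 0.5472 -0.2577  0.1057] r 0.0919
handle [ 0.5901 -0.2199  0.1776] rel [-0.0256  0.0767  0.0436]
collar [ 0.5526 -0.3363  0.1594] rel [0.0773 0.0092 0.055 ]
pot [ 0.5195 -0.1166  0.0357] rel [-0.1435 -0.0211 -0.0673]
relay [ 0.4481 -0.1574  0.0184] rel [-0.1223 -0.1005 -0.0495]
cap [ 0.5756 -0.4217  0.0451] rel [ 0.1658 -0.0387 -0.0488]
scene 2708 6041 n [-0.4096 -0.1105  0.9055] tilt 25.1 yaw 15.09 C [ 0.5447 -0.2647  0.1032] r 0.0995
handle [ 0.5861 -0.2263  0.1654] rel [-0.0263  0.0717  0.0352]
collar [ 0.5445 -0.3368  0.1573] rel [0.0696 0.0057 0.0571]
```

```bash
cat >> h.py <<'E'
def frame(yaw=15.0,C=(0.547,-0.2585,0.1055)):
    y=np.radians(yaw);t=np.radians(25)
    m=np.array([-np.sin(t)*np.cos(y),-np.sin(t)*np.sin(y),np.cos(t)])
    Y=np.array([-np.sin(y),np.cos(y),0]); X=np.cross(Y,m)
    return np.c_[X,Y,m],np.array(C)   # columns: uphill x, left y, axis
def ring(c,r,R,C): 
    a=np.linspace(0,2*np.pi,60); L=np.c_[c[0]+r*np.cos(a),c[1]+r*np.sin(a),np.full(60,c[2])]
    return L@R.T+C
E
cat > ov.py <<'E'
from h import *
import sys
def overlay(tag,R,C,th,lift=0):
    out=[]
    for n,(u0,v0,w,h) in {"top":(205,130,135,110),"scene":(195,155,120,110)}.items():
        p=np.load(f"pics/{n}{tag}.npz")["p"]; s=5
        im=cv2.resize(p[v0:v0+h,u0:u0+w,::-1],None,fx=s,fy=s,interpolation=cv2.INTER_CUBIC)
        hx=.076*np.cos(th),.076*np.sin(th)
        for c,r,col in [((0,0,0),.092,(0,0,255)),((0,-.078,.0555+lift),.016,(0,255,255)),((0,-.078,.0215+lift),.016,(0,255,255)),((*hx,.042),.0085,(255,0,255)),((*hx,.050),.0085,(255,255,0))]:
            q=((proj(n,ring(c,r,R,C),tag)-[u0,v0]+.5)*s).astype(int)
            cv2.polylines(im,[q],True,col,1)
        out.append(im)
    H=550; out=[cv2.resize(i,(int(i.shape[1]*H/i.shape[0]*.62),int(H*.62))) for i in out]
    cv2.imwrite(f"pics/ov{tag}.png",np.hstack(out))
E
python3 - <<'E'
from h import *; from ov import overlay
R,C=frame()
for n in("top","scene"):
    p,W=cloud(n); L=((W-C)@R)
    x,y,z=L[...,0],L[...,1],L[...,2]
    def st(nm,M): print(n,nm,M.sum(), "mean",L[M].mean(0).round(4),"lo",np.percentile(L[M],3,axis=0).round(4),"hi",np.percentile(L[M],97,axis=0).round(4))
    st("collartop",(abs(x)<.04)&(abs(y+.078)<.04)&(z>.05)&(z<.06))
    st("handle top",(np.hypot(x-.072,y-.025)<.03)&(z>.035)&(z<.06))
    st("handle",(np.hypot(x-.072,y-.025)<.02)&(z>.01)&(z<.06))
    # free-space check: things higher than z .. around
p,W=cloud("top")
for x0 in np.arange(.3,.85,.05): print(round(x0,2),[round(float(np.nanmax(np.r_[W[...,2][(W[...,0]>=x0)&(W[...,0]<x0+.05)&(W[...,1]>=y0)&(W[...,1]<y0+.05)],0])),2) for y0 in np.arange(-.6,.1,.05)])
overlay("0",R,C,np.radians(18.5))
E
```

```text
top collartop 182 mean [ 0.0007 -0.0767  0.0554] lo [-0.014  -0.0906  0.0522] hi [ 0.0145 -0.0629  0.0587]
top handle top 49 mean [0.0725 0.0265 0.0401] lo [0.0663 0.0192 0.0356] hi [0.0787 0.0335 0.0438]
top handle 62 mean [0.0737 0.0267 0.037 ] lo [0.0666 0.0193 0.0194] hi [0.0798 0.0339 0.0436]
scene collartop 167 mean [-0.0049 -0.0775  0.0548] lo [-0.0189 -0.0917  0.0513] hi [ 0.009  -0.0623  0.0575]
scene handle top 35 mean [0.0661 0.0254 0.0397] lo [0.0595 0.0205 0.0358] hi [0.0733 0.0323 0.0435]
scene handle 81 mean [0.0653 0.024  0.0307] lo [0.0595 0.0194 0.0135] hi [0.074  0.0319 0.0431]
0.3 [0.0, 0.0, 0.0, 0.0, 0.0, 0.0, 0.0, 0.0, 0.0, 0.0, 0.0, 0.0, 0.0, 0.0]
0.35 [0.0, 0.0, 0.01, 0.01, 0.01, 0.0, 0.0, 0.0, 0.0, 0.0, 0.0, 0.01, 0.01, 0.0]
0.4 [0.02, 0.01, 0.01, 0.01, 0.01, 0.0, 0.01, 0.02, 0.04, 0.04, 0.01, 0.01, 0.08, 0.08]
0.45 [0.01, 0.01, 0.0, 0.01, 0.02, 0.08, 0.09, 0.09, 0.09, 0.04, 0.01, 0.01, 0.1, 0.1]
0.5 [0.02, 0.01, 0.01, 0.0, 0.16, 0.16, 0.13, 0.13, 0.12, 0.05, 0.04, 0.08, 0.09, 0.09]
0.55 [0.02, 0.01, 0.01, 0.05, 0.16, 0.16, 0.13, 0.18, 0.14, 0.01, 0.01, 0.01, 0.01, 0.07]
0.6 [0.03, 0.01, 0.6, 0.6, 0.09, 0.18, 0.15, 0.16, 0.14, 0.04, 0.04, 0.04, 0.02, 0.01]
0.65 [0.05, 0.0, 0.6, 0.6, 0.03, 0.27, 0.27, 0.19, 0.18, 0.44, 0.44, 0.44, 0.44, 0.43]
0.7 [0.07, 0.04, 0.03, 0.03, 0.03, 0.3, 0.3, 0.19, 0.44, 0.45, 0.45, 0.45, 0.47, 0.45]
0.75 [0.04, 0.04, 0.01, 0.02, 0.31, 0.31, 0.31, 0.25, 0.44, 0.45, 0.45, 0.46, 0.46, 0.46]
0.8 [0.12, 0.05, 0.05, 0.02, 0.33, 0.36, 0.32, 0.28, 0.28, 0.26, 0.0, 0.01, 0.01, 0.0]
```

View pics/ov0.png

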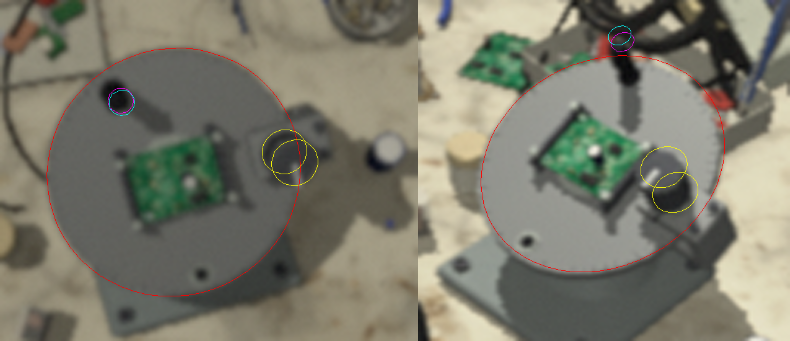

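The disc ring matches in both views. The lighter collar top face and the handle top agree with the model to about 2–3 mm. I now compute the approach, with the jaws at -37° from the stand's x so the 75° turn stays symmetric.

```bash
cat >> h.py <<'E'
from scipy.linalg import logm,expm
from scipy.spatial.transform import Rotation as Ro
def toolrot(R,ang):  # tool x = -axis, y at ang deg (anticlockwise from local X)
    a=np.radians(ang); x=-R[:,2]; y=R[:,0]*np.cos(a)+R[:,1]*np.sin(a)
    return np.c_[x,y,np.cross(x,y)]
def SE(R,p): T=np.eye(4);T[:3,:3]=R;T[:3,3]=p;return T
def cur():
    from rig import get_obs
    o=get_obs(); print("t",round(o["time"],2),"q",np.round(o["joints"],2),"F",np.round(o["wrist_force"],1),"g",round(o["grip_width"],3)); return SE(np.array(o["ee_rot"]),np.array(o["ee_pos"]))
def move(T,n):
    D=np.linalg.inv(cur())@T; print("total cm",(D[:3,3]*100).round(2),"deg",np.degrees(Ro.from_matrix(D[:3,:3]).as_rotvec()).round(2))
    d=expm(np.real(logm(D))/n)
    print(n,"rows of cm",(d[:3,3]*100).round(2),"deg",np.degrees(Ro.from_matrix(d[:3,:3]).as_rotvec()).round(2))
R0,C0=frame(15.0,(0.5455,-0.258,0.1050))
def loc(x,y,z): return C0+R0@np.array([x,y,z])
E
python3 - <<'E'
from h import *
print(loc(0,-.078,.044),loc(.072,.024,.029))
T=SE(toolrot(R0,-37),loc(0,-.078,.044-.019+.08)); print(T[:3,3]); move(T,10)
E
```

```text
[ 0.5477263  -0.33815501  0.14487754] [ 0.5904807  -0.22110083  0.16171144]
[ 0.52282501 -0.34482729  0.20016232]
t 0.1 q [-1.27  0.33 -0.19  1.05  0.    1.44] F [-0.2  0.2 -0.2] g 0.999
total cm [  3.05  -1.75 -33.04] deg [-42.58  21.81  13.4 ]
10 rows of cm [ 0.89  0.89 -3.17] deg [-4.26  2.18  1.34]
```

>>> jog_arm(travel=[[0.4,0.9,-3.2],[0.6,0.9,-3.2],[0.8,0.9,-3.2],[0.9,0.9,-3.2],[0.9,0.9,-3.2]], turn=[[-4.3,2.2,1.3],[-4.3,2.2,1.3],[-4.3,2.2,1.3],[-4.3,2.2,1.3],[-4.3,2.2,1.3]], grip=0.75)

```text
time: 0.72
ee_pos: [0.3929, -0.4468, 0.2063]
ee_rot: [[0.223, 0.712, -0.665], [0.025, -0.687, -0.727], [-0.974, 0.146, -0.171]]
wrist_force: [-0.5, -0.1, 0.0]
grip_width: 0.749
```

>>> jog_arm(travel=[[0.9,0.9,-3.2],[0.9,0.9,-3.2],[0.9,0.9,-3.2],[0.9,0.9,-3.2],[0.9,0.9,-3.2]], turn=[[-4.3,2.2,1.3],[-4.3,2.2,1.3],[-4.3,2.2,1.3],[-4.3,2.2,1.3],[-4.3,2.2,1.3]])

```text
time: 1.35
ee_pos: [0.5289, -0.3341, 0.2051]
ee_rot: [[0.41, 0.864, -0.291], [0.132, -0.372, -0.919], [-0.902, 0.338, -0.267]]
wrist_force: [0.4, 0.2, 0.4]
grip_width: 0.751
```

```bash
cat > c1.py <<'E'
from h import *
T=SE(toolrot(R0,-37),loc(0,-.078,.044-.019+.08)); move(T,3)
E
python3 c1.py
```

```text
t 1.35 q [-0.88  0.34 -0.33  0.73  0.41  1.08] F [0.4 0.2 0.4] g 0.751
total cm [ 0.05 -0.29  1.3 ] deg [ 1.32 -1.27  0.32]
3 rows of cm [ 0.02 -0.09  0.43] deg [ 0.44 -0.42  0.11]
```

>>> jog_arm(travel=[[0,-0.1,0.45],[0,-0.1,0.45],[0,-0.1,0.4],[2,0,0],[2,0,0]], turn=[[0.5,-0.45,0.1],[0.4,-0.4,0.1],[0.4,-0.4,0.1],[0,0,0],[0,0,0]])

```text
time: 1.98
ee_pos: [0.5374, -0.3433, 0.1638]
ee_rot: [[0.407, 0.853, -0.326], [0.105, -0.398, -0.911], [-0.907, 0.337, -0.252]]
wrist_force: [0.3, -0.3, 0.6]
grip_width: 0.749
```

```bash
cat > snap.py <<'E'
import sys,numpy as np,cv2
from rig import eyes
def snap(tag,crops={"top":(225,120,120,120),"scene":(205,120,120,120)},h=395):
    out=[]
    for n,(u,v,w,hh) in crops.items():
        p,d=eyes.read_camera(n); c=eyes.camera_params(n)
        np.savez(f"pics/{n}{tag}.npz",p=p,d=d,K=c["camera_matrix"],T=c["world_from_camera"])
        out.append(cv2.resize(p[v:v+hh,u:u+w,::-1],(int(w*h/hh),h),interpolation=cv2.INTER_CUBIC))
    cv2.imwrite(f"pics/s{tag}.png",np.hstack(out))
if __name__=="__main__": snap(sys.argv[1])
E
python3 snap.py 1; python3 - <<'E'
from h import *
T=SE(toolrot(R0,-37),loc(0,-.078,.044-.019)); move(T,3)
E
```

```text
t 2.08 q [-0.87  0.39 -0.38  0.61  0.39  1.13] F [-0.4  0.  -1.2] g 0.749
total cm [ 3.95  0.22 -0.27] deg [-0.26  0.16  0.16]
3 rows of cm [ 1.32  0.07 -0.09] deg [-0.09  0.05  0.05]
```

View pics/s1.png

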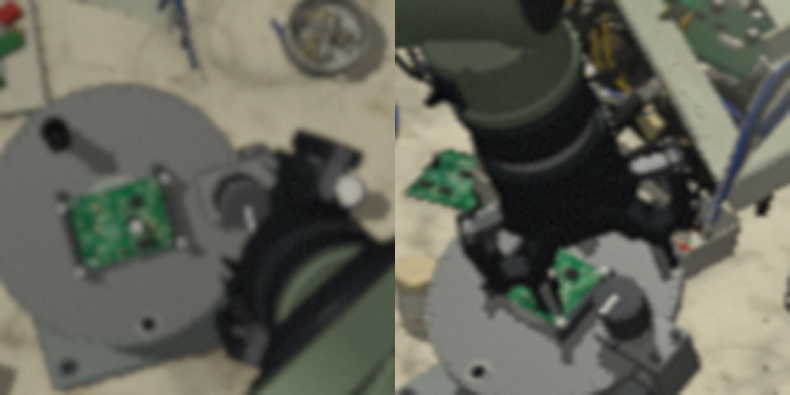

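The top view shows the collar top at about (240,200), with the jaws straddling it from above. The scene view shows the collar at (625,300) between the fingers. I descend and close gently.

>>> jog_arm(travel=[[1.3,0.1,-0.1],[1.3,0.1,-0.1],[1.3,0,-0.1],[0,0,0],[0,0,0]], turn=[[0,0,0],[-0.2,0.1,0.1],[0,0,0],[0,0,0],[0,0,0]])

```text
time: 2.7
ee_pos: [0.5562, -0.3369, 0.1269]
ee_rot: [[0.408, 0.854, -0.323], [0.107, -0.396, -0.912], [-0.907, 0.337, -0.253]]
wrist_force: [-1.0, -0.2, -0.5]
grip_width: 0.752
```

```bash
python3 - <<'E'
from h import *
T=SE(toolrot(R0,-37),loc(0,-.078,.044-.019)); move(T,3)
E
```

```text
t 2.7 q [-0.84  0.44 -0.39  0.52  0.38  1.16] F [-1.  -0.2 -0.5] g 0.752
total cm [-0.09 -0.06 -0.07] deg [-0.12  0.13 -0.01]
3 rows of cm [-0.03 -0.02 -0.02] deg [-0.04  0.04 -0.  ]
```

>>> jog_arm(travel=[[0,0,0],[0,0,0],[0,0,0],[0,0,0],[0,0,0]], turn=[[0,0,0],[0,0,0],[0,0,0],[0,0,0],[0,0,0]], grip=0.2, grip_force=20)

```text
time: 3.32
ee_pos: [0.5552, -0.3367, 0.1273]
ee_rot: [[0.407, 0.854, -0.324], [0.107, -0.397, -0.912], [-0.907, 0.336, -0.253]]
wrist_force: [0.1, 0.7, -2.6]
grip_width: 0.366
```

```bash
cat > st.py <<'E'
from h import *
from rig import get_obs
o=get_obs(); R=np.array(o["ee_rot"]); p=np.array(o["ee_pos"])
print("t",round(o["time"],2),"q",np.round(o["joints"],2),"g",round(o["grip_width"],3))
print("F tool",(R.T@o["wrist_force"]).round(1),"F loc",(R0.T@o["wrist_force"]).round(1),"M tool",(R.T@o["moment"]).round(2))
g=p-.019*R[:,0]; print("TCP loc mm",(1e3*R0.T@(p-C0)).round(2),"tilt err",np.degrees(np.arccos(np.clip(-R[:,0]@R0[:,2],-1,1))).round(2),"jaw ang",np.degrees(np.arctan2(R[:,1]@R0[:,1],R[:,1]@R0[:,0])).round(2))
E
python3 st.py
```

```text
t 3.33 q [-0.84  0.44 -0.39  0.52  0.38  1.16] g 0.366
F tool [ 2.5 -1.   0. ] F loc [-0.8  0.6 -2.5] M tool [-0.01 -0.29 -0.25]
TCP loc mm [ -0.53 -78.57  24.9 ] tilt err 0.17 jaw ang -37.17
```

Gripped at 31 mm with negligible side force. Now firm the grip and pull.

>>> jog_arm(travel=[[0,0,0],[0,0,0],[-0.5,0,0],[-0.5,0,0],[-0.5,0,0]], turn=[[0,0,0],[0,0,0],[0,0,0],[0,0,0],[0,0,0]], grip=0.2, grip_force=60)

```text
time: 3.95
ee_pos: [0.5493, -0.3383, 0.1404]
ee_rot: [[0.406, 0.855, -0.323], [0.108, -0.396, -0.912], [-0.907, 0.336, -0.253]]
wrist_force: [4.4, -1.0, -9.2]
grip_width: 0.362
```

```bash
python3 st.py
```

```text
t 3.95 q [-0.85  0.42 -0.39  0.56  0.39  1.15] g 0.362
F tool [10.1  1.   1.8] F loc [ -0.3  -2.1 -10.1] M tool [ 0.04 -0.58  0.35]
TCP loc mm [ -0.54 -78.51  39.33] tilt err 0.16 jaw ang -37.13
```

>>> jog_arm(travel=[[0,0,0],[0,0,0],[0,0,0],[0,0,0],[0,0,0]], turn=[[-5,0,0],[-5,0,0],[-5,0,0],[-5,0,0],[0,0,0]])

```text
time: 4.58
ee_pos: [0.5493, -0.3381, 0.1403]
ee_rot: [[0.406, 0.914, 0.0], [0.108, -0.048, -0.993], [-0.907, 0.404, -0.119]]
wrist_force: [5.3, -1.0, -7.7]
grip_width: 0.359
```

```bash
python3 st.py
```

```text
t 4.58 q [-0.85  0.42 -0.39  0.56  0.39  0.79] g 0.359
F tool [9.  1.8 2. ] F loc [ 1.2 -2.4 -9.1] M tool [ 0.01 -0.57  0.13]
TCP loc mm [ -0.53 -78.37  39.22] tilt err 0.13 jaw ang -16.43
```

>>> jog_arm(travel=[[0,0,0],[0,0,0],[0,0,0],[0,0,0],[0,0,0]], turn=[[-8,0,0],[-8,0,0],[-8,0,0],[-8,0,0],[-8,0,0]])

```text
time: 5.2
ee_pos: [0.5494, -0.3379, 0.1398]
ee_rot: [[0.406, 0.686, 0.604], [0.109, 0.62, -0.777], [-0.907, 0.382, 0.177]]
wrist_force: [4.7, -0.8, -8.1]
grip_width: 0.357
```

>>> jog_arm(travel=[[0,0,0],[0,0,0],[0,0,0],[0,0,0],[0,0,0]], turn=[[-7.5,0,0],[-6,0,0],[0,0,0],[0,0,0],[0,0,0]])

```text
time: 5.82
ee_pos: [0.5494, -0.3379, 0.1395]
ee_rot: [[0.406, 0.519, 0.752], [0.11, 0.79, -0.604], [-0.907, 0.328, 0.264]]
wrist_force: [4.0, -0.8, -7.8]
grip_width: 0.355
```

```bash
python3 st.py
```

```text
t 5.83 q [-0.85  0.42 -0.39  0.56  0.39 -0.18] g 0.355
F tool [ 8.7 -1.1  1.4] F loc [ 0.  -1.8 -8.7] M tool [-0.03 -0.3  -0.37]
TCP loc mm [ -0.76 -78.2   38.38] tilt err 0.14 jaw ang 38.94
```

>>> jog_arm(travel=[[0.2,0,0],[0.2,0,0],[0.1,0,0],[0,0,0],[0,0,0]], turn=[[0.3,0,0],[0.3,0,0],[0,0,0],[0,0,0],[0,0,0]])

```text
time: 6.45
ee_pos: [0.551, -0.3375, 0.136]
ee_rot: [[0.406, 0.527, 0.746], [0.11, 0.783, -0.613], [-0.907, 0.331, 0.26]]
wrist_force: [2.4, -0.7, -3.3]
grip_width: 0.357
```

```bash
python3 st.py
```

```text
t 6.45 q [-0.84  0.43 -0.39  0.55  0.39 -0.16] g 0.357
F tool [ 3.9 -0.4  1.3] F loc [ 0.5 -1.3 -3.9] M tool [ 0.06  0.09 -0.25]
TCP loc mm [ -0.7  -78.23  34.53] tilt err 0.12 jaw ang 38.27
```

The force dropped and the pull is 9.6 mm, so the collar is parked. Release with a modest opening and back off.

>>> jog_arm(travel=[[0,0,0],[0,0,0],[0,0,0],[0,0,0],[-1,0,0]], turn=[[0,0,0],[0,0,0],[0,0,0],[0,0,0],[0,0,0]], grip=0.6)

```text
time: 7.08
ee_pos: [0.5469, -0.3387, 0.1457]
ee_rot: [[0.406, 0.527, 0.746], [0.109, 0.783, -0.613], [-0.907, 0.331, 0.26]]
wrist_force: [-0.4, -0.3, -0.9]
grip_width: 0.599
```

>>> jog_arm(travel=[[-1.5,0,0],[-1.5,0,0],[-1.5,0,0],[-1.5,0,0],[-1.5,0,0]], turn=[[0,0,0],[0,0,0],[0,0,0],[0,0,0],[0,0,0]])

```text
time: 7.7
ee_pos: [0.5144, -0.3481, 0.2199]
ee_rot: [[0.408, 0.527, 0.745], [0.108, 0.783, -0.613], [-0.907, 0.33, 0.262]]
wrist_force: [0.4, -0.9, 0.8]
grip_width: 0.6
```

```bash
python3 st.py; python3 snap.py 2; python3 - <<'E'
from h import *
for n in("top","scene"):
    p,W=cloud(n,"2"); L=((W-C0)@R0); x,y,z=L[...,0],L[...,1],L[...,2]
    M=(abs(x)<.03)&(abs(y+.078)<.03)&(z>.04)&(z<.075); print(n,M.sum(),L[M].mean(0).round(4),np.percentile(z[M],[5,50,90,97]).round(4))
th=np.arctan2(.0245,.072); print(np.degrees(th))
for a in (108,):
  T=SE(toolrot(R0,a),loc(.072,.0245,.029-.019+.05)); move(T,10)
E
```

```text
t 7.7 q [-0.91  0.31 -0.33  0.75  0.4  -0.23] g 0.6
F tool [-0.7 -0.2  1. ] F loc [ 0.5 -0.9  0.7] M tool [ 0.01  0.23 -0.37]
TCP loc mm [  0.18 -78.96 126.74] tilt err 0.11 jaw ang 38.3
top 57 [ 0.0118 -0.0845  0.0589] [0.0414 0.0633 0.0658 0.0667]
scene 257 [-0.0051 -0.0813  0.0594] [0.0418 0.0629 0.0656 0.0668]
18.792298323486055
t 7.8 q [-0.91  0.31 -0.32  0.75  0.4  -0.23] F [ 0.5 -0.   0. ] g 0.6
total cm [ 6.72 12.08 -3.82] deg [-69.66   0.09   0.24]
10 rows of cm [0.67 1.31 0.32] deg [-6.97  0.01  0.02]
```

View pics/s2.png

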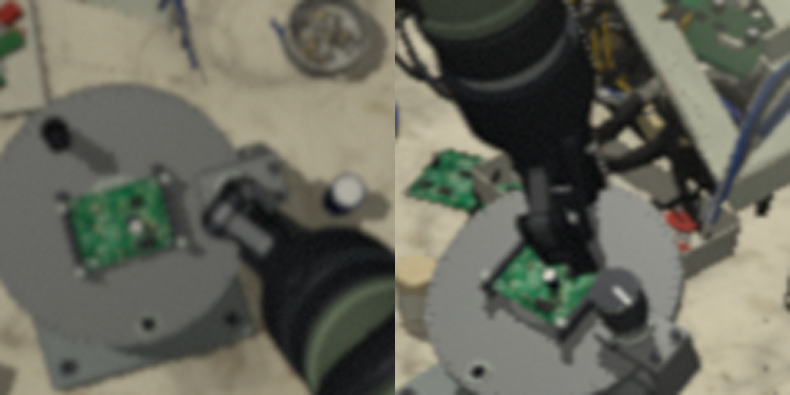

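Collar top is now at 63–66 mm over the face, where 65 is expected when parked, and its bar has turned. It stays back by itself. Next is the handle with tangential jaws, first checking the sweep for clearance.

```bash
python3 - <<'E'
from h import *
P=np.concatenate([cloud(n)[1].reshape(-1,3) for n in("top","scene")]); P=P[~np.isnan(P[:,0])]
Pl=(P-C0)@R0
P=P[(P[:,0]>.4)&(P[:,2]<.6)]
for sw in (0,30,60,90):
  a=np.radians(18.8+sw)
  for h in (0,.06):
    T=SE(toolrot(R0,-71.2+sw),loc(.076*np.cos(a),.076*np.sin(a),.010+h))
    q=(P-T[:3,3])@T[:3,:3]
    M=(abs(q[:,1])<.06)&(abs(q[:,2])<.025)&(q[:,0]<0)&(q[:,0]>-.075)
    M|=(abs(q[:,1])<.06)&(abs(q[:,2])<.06)&(q[:,0]<-.073)&(q[:,0]>-.35)
    print(sw,h,M.sum(),((P[M]-C0)@R0).round(3)[::max(1,M.sum()//4)].tolist()[:5])
T=SE(toolrot(R0,-71.2),loc(.072,.0245,.085)); move(T,15); print(T[:3,3])
E
```

```text
0 0 143 [[0.081, 0.027, 0.015], [0.075, 0.03, 0.042], [0.068, 0.026, 0.043], [0.073, 0.021, 0.025], [0.068, 0.021, 0.011]]
0 0.06 0 []
30 0 143 [[0.081, 0.027, 0.015], [0.075, 0.03, 0.042], [0.068, 0.026, 0.043], [0.073, 0.021, 0.025], [0.068, 0.021, 0.011]]
30 0.06 0 []
60 0 0 []
60 0.06 0 []
90 0 0 []
90 0.06 0 []
t 7.8 q [-0.91  0.31 -0.32  0.75  0.4  -0.23] F [ 0.5 -0.   0. ] g 0.6
total cm [ 4.22 12.07 -3.82] deg [ 1.0954e+02  2.7000e-01 -9.0000e-02]
15 rows of cm [ 0.28  0.36 -0.92] deg [ 7.3   0.02 -0.01]
[ 0.56749109 -0.22674324  0.21246468]
```

>>> jog_arm(travel=[[0.2,0.4,-0.9],[0.3,0.4,-0.9],[0.3,0.4,-0.9],[0.3,0.4,-0.9],[0.3,0.4,-0.9]], turn=[[7.3,0,0],[7.3,0,0],[7.3,0,0],[7.3,0,0],[7.3,0,0]])

```text
time: 8.43
ee_pos: [0.508, -0.2996, 0.2067]
ee_rot: [[0.409, 0.873, 0.266], [0.106, 0.244, -0.964], [-0.907, 0.422, 0.007]]
wrist_force: [0.1, -0.2, -0.2]
grip_width: 0.601
```

>>> jog_arm(travel=[[0.3,0.4,-0.9],[0.3,0.4,-0.9],[0.3,0.4,-0.9],[0.3,0.4,-0.9],[0.3,0.4,-0.9]], turn=[[7.3,0,0],[7.3,0,0],[7.3,0,0],[7.3,0,0],[7.3,0,0]])

```text
time: 9.05
ee_pos: [0.5301, -0.2512, 0.2031]
ee_rot: [[0.405, 0.854, -0.325], [0.109, -0.398, -0.911], [-0.908, 0.334, -0.255]]
wrist_force: [0.4, 0.1, 1.1]
grip_width: 0.603
```

>>> jog_arm(travel=[[0.3,0.4,-0.9],[0.3,0.4,-0.9],[0.3,0.4,-0.9],[0.3,0.4,-0.9],[0.3,0.4,-0.9]], turn=[[7.3,0,0],[7.3,0,0],[7.3,0,0],[7.3,0,0],[7.3,0,0]])

```text
time: 9.68
ee_pos: [0.5746, -0.2245, 0.2067]
ee_rot: [[0.402, 0.478, -0.781], [0.113, -0.872, -0.476], [-0.909, 0.103, -0.405]]
wrist_force: [0.4, 0.8, -0.6]
grip_width: 0.598
```

```bash
python3 st.py; python3 - <<'E'
from h import *
T=SE(toolrot(R0,-71.2),loc(.072,.0245,.010)); move(T,5)
E
```

```text
t 9.68 q [-0.66  0.27 -0.43  0.61  0.34  2.  ] g 0.598
F tool [ 0.8 -0.5 -0.4] F loc [ 0.3  0.6 -0.8] M tool [-0.01 -0.43 -0.1 ]
TCP loc mm [76.33 24.78 76.61] tilt err 0.43 jaw ang -75.06
t 9.68 q [-0.66  0.27 -0.43  0.61  0.34  2.  ] F [ 0.4  0.8 -0.6] g 0.598
total cm [ 6.66 -0.04  0.4 ] deg [-3.86  0.22  0.36]
5 rows of cm [ 1.33 -0.01  0.08] deg [-0.77  0.04  0.07]
```

>>> jog_arm(travel=[[1.2,0,0.2],[1.3,0,0.2],[1.3,0,0],[1.3,0,0],[1.3,0,0]], turn=[[-2,0.1,0.2],[-1.8,0.1,0.1],[0,0,0],[0,0,0],[0,0,0]])

```text
time: 10.3
ee_pos: [0.5977, -0.2187, 0.1415]
ee_rot: [[0.406, 0.534, -0.742], [0.111, -0.834, -0.54], [-0.907, 0.137, -0.398]]
wrist_force: [0.2, -0.1, 1.4]
grip_width: 0.601
```

>>> jog_arm(travel=[[0,0,0],[0,0,0],[0,0,0],[0,0,0],[0,0,0]], turn=[[0,0,0],[0,0,0],[0,0,0],[0,0,0],[0,0,0]], grip=0, grip_force=25)

```text
time: 10.92
ee_pos: [0.5974, -0.2181, 0.1401]
ee_rot: [[0.404, 0.535, -0.742], [0.112, -0.834, -0.54], [-0.908, 0.135, -0.397]]
wrist_force: [2.6, -0.4, -3.5]
grip_width: 0.181
```

```bash
python3 st.py
```

```text
t 10.93 q [-0.63  0.37 -0.48  0.44  0.33  1.96] g 0.181
F tool [ 4.2  1.3 -0.3] F loc [ 0.7 -1.1 -4.2] M tool [-0.   -0.37 -0.04]
TCP loc mm [69.62 25.07  6.28] tilt err 0.29 jaw ang -70.74
```

Handle gripped (15.4 mm reading). Swing in constant arc steps.

>>> jog_arm(travel=[[0,-0.49,0.02],[0,-0.97,0.06],[0,-0.97,0.06],[0,-0.97,0.06],[0,-0.97,0.06]], turn=[[-3.8,0,0],[-7.5,0,0],[-7.5,0,0],[-7.5,0,0],[-7.5,0,0]])

```text
time: 11.55
ee_pos: [0.5653, -0.1905, 0.129]
ee_rot: [[0.404, 0.863, -0.304], [0.111, -0.376, -0.92], [-0.908, 0.338, -0.248]]
wrist_force: [2.3, -2.5, -5.3]
grip_width: 0.19
```

```bash
cat >> st.py <<'E'
l=R0.T@(p-C0)*1e3; print("pos ang",np.degrees(np.arctan2(l[1],l[0])).round(2),"rad",np.hypot(l[0],l[1]).round(2))
E
python3 st.py
```

```text
t 11.55 q [-0.62  0.32 -0.6   0.37  0.33  1.37] g 0.19
F tool [5.5 1.1 2.9] F loc [-0.8 -3.  -5.5] M tool [ 0.15 -0.54 -0.22]
TCP loc mm [43.33 60.06  6.26] tilt err 0.27 jaw ang -35.93
pos ang 54.19 rad 74.06
```

>>> jog_arm(travel=[[0,-0.97,0.06],[0,-0.97,0.06],[0,-0.97,0.06],[0,-0.97,0.06],[0,-0.97,0.06]], turn=[[-7.5,0,0],[-7.5,0,0],[-7.5,0,0],[-7.5,0,0],[-7.5,0,0]])

```text
time: 12.18
ee_pos: [0.5201, -0.1879, 0.1089]
ee_rot: [[0.403, 0.864, 0.302], [0.109, 0.282, -0.953], [-0.909, 0.417, 0.019]]
wrist_force: [3.6, -0.8, -7.4]
grip_width: 0.187
```

```bash
python3 st.py
```

```text
t 12.18 q [-0.67  0.28 -0.72  0.3   0.34  0.64] g 0.187
F tool [ 8.  -0.2  1.7] F loc [-0.2 -1.7 -8. ] M tool [ 0.07 -0.39 -0.37]
TCP loc mm [-4.18 74.27  6.26] tilt err 0.31 jaw ang 2.79
pos ang 93.22 rad 74.39
```

>>> jog_arm(travel=[[0,-0.72,0.04],[0,-0.72,0.04],[0,-0.68,0.04],[0,0,0],[0,0,0]], turn=[[-5.6,0,0],[-5.6,0,0],[-5.3,0,0],[0,0,0],[0,0,0]])

```text
time: 12.8
ee_pos: [0.5016, -0.1975, 0.0994]
ee_rot: [[0.402, 0.74, 0.539], [0.108, 0.546, -0.831], [-0.909, 0.392, 0.139]]
wrist_force: [1.8, 0.3, -6.8]
grip_width: 0.188
```

```bash
python3 st.py
```

```text
t 12.8 q [-0.71  0.29 -0.75  0.29  0.35  0.3 ] g 0.188
F tool [ 7.  -1.2 -0.3] F loc [-1.2 -0.2 -7. ] M tool [-0.04  0.04 -0.42]
TCP loc mm [-26.59  69.77   6.22] tilt err 0.4 jaw ang 19.62
pos ang 110.86 rad 74.67
```

>>> jog_arm(travel=[[0,0.14,0],[0,0,0],[0,0,0],[0,0,0],[0,0,0]], turn=[[0,0,0],[0,0,0],[0,0,0],[0,0,0],[0,0,0]])

```text
time: 13.42
ee_pos: [0.5025, -0.1969, 0.0998]
ee_rot: [[0.401, 0.742, 0.537], [0.107, 0.544, -0.832], [-0.91, 0.391, 0.139]]
wrist_force: [1.2, -0.6, -5.0]
grip_width: 0.187
```

```bash
python3 st.py
```

```text
t 13.43 q [-0.71  0.28 -0.75  0.29  0.35  0.31] g 0.187
F tool [ 5.  -1.4  0.5] F loc [-1.2 -0.9 -4.9] M tool [ 0.12 -0.02 -0.74]
TCP loc mm [-25.53  70.14   6.22] tilt err 0.49 jaw ang 19.49
pos ang 110.0 rad 74.64
```

>>> jog_arm(travel=[[0,0,0],[0,0,0],[0,0,0],[-1,0,0],[-1.5,0,0]], turn=[[0,0,0],[0,0,0],[0,0,0],[0,0,0],[0,0,0]], grip=0.4)

```text
time: 14.05
ee_pos: [0.4936, -0.1992, 0.125]
ee_rot: [[0.404, 0.739, 0.539], [0.109, 0.546, -0.831], [-0.908, 0.394, 0.14]]
wrist_force: [-0.3, 0.7, -0.1]
grip_width: 0.402
```

>>> jog_arm(travel=[[-2,0,0],[-2.5,0,0],[-2.5,0,0],[-2.5,0,0],[-2.5,0,0]], turn=[[0,0,0],[0,0,0],[0,0,0],[0,0,0],[0,0,0]])

```text
time: 14.68
ee_pos: [0.4426, -0.2121, 0.2401]
ee_rot: [[0.406, 0.738, 0.539], [0.108, 0.547, -0.83], [-0.908, 0.395, 0.142]]
wrist_force: [-0.2, -0.6, -0.3]
grip_width: 0.397
```

```bash
python3 st.py; python3 snap.py 3; python3 - <<'E'
from h import *
for t in ("0","3"):
  for n in("top","scene"):
    p,W=cloud(n,t); L=((W-C0)@R0); x,y,z=L[...,0],L[...,1],L[...,2]
    a=np.radians(19 if t=="0" else 109)
    M=(np.hypot(x-.076*np.cos(a),y-.076*np.sin(a))<.022)&(z>.034)&(z<.05); m=L[M].mean(0) if M.any() else np.zeros(3)
    print(t,n,M.sum(),m.round(4),"ang",np.degrees(np.arctan2(m[1],m[0])).round(2))
    B=(p[...,1].astype(int)>p[...,0]+25)&(p[...,1].astype(int)>p[...,2]+10)&(np.hypot(x,y)<.045)&(z>.003)&(z<.03)
    q=L[B][:,:2]; r=cv2.minAreaRect((q*1000).astype(np.float32)) if len(q)>5 else None; print("  board",B.sum(),r)
E
```

```text
t 14.68 q [-0.84  0.02 -0.63  0.71  0.38  0.17] g 0.397
F tool [ 0.1 -0.6  0.4] F loc [-0.4 -0.6 -0.1] M tool [ 0.05  0.1  -0.39]
TCP loc mm [-22.23  70.96 159.38] tilt err 0.17 jaw ang 19.7
pos ang 107.39 rad 74.37
0 top 50 [0.074  0.0256 0.0399] ang 19.07
  board 452 ((0.5841197967529297, -0.4815044403076172), (62.31636047363281, 50.31318283081055), 89.71935272216797)
0 scene 37 [0.0674 0.0244 0.0393] ang 19.91
  board 429 ((-2.438142776489258, 0.4968223571777344), (69.00457000732422, 50.53226089477539), 89.5184097290039)
3 top 47 [-0.0219  0.0714  0.0397] ang 107.04
  board 485 ((0.7958831787109375, 0.07740402221679688), (64.68273162841797, 49.6041145324707), 0.09029772132635117)
3 scene 41 [-0.0289  0.0704  0.0389] ang 112.28
  board 431 ((-1.2034912109375, 1.1014041900634766), (65.4127197265625, 51.3397102355957), 1.3017139434814453)
```

View pics/s3.png

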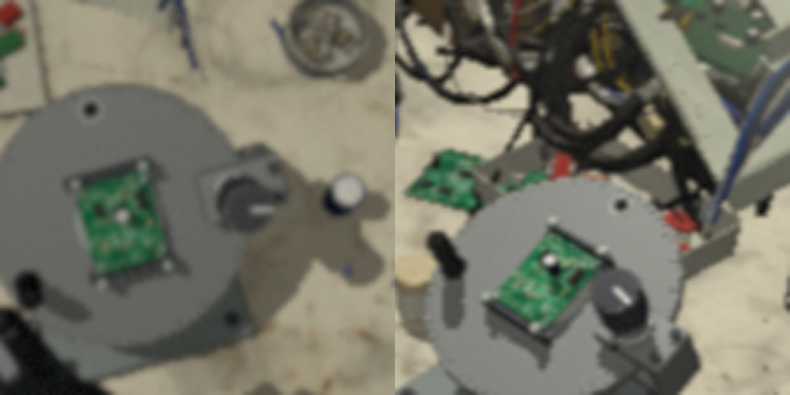

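```bash
python3 - <<'E'
from h import *
def hole(n,t,u,v):
    z=np.load(f"pics/{n}{t}.npz"); g=cv2.cvtColor(z["p"],cv2.COLOR_RGB2GRAY).astype(float)
    u,v=int(round(u)),int(round(v)); w=g[v-4:v+5,u-4:u+5]; k=np.clip(np.percentile(w,60)-w-8,0,None)
    jj,ii=np.mgrid[v-4:v+5,u-4:u+5]; uu,vv=(k*ii).sum()/k.sum(),(k*jj).sum()/k.sum()
    K,T=z["K"],z["T"]; d=T[:3,:3]@np.array([(uu-K[0,2])/K[0,0],-(vv-K[1,2])/K[1,1],-1]); o=T[:3,3]
    s=((C0-o)@R0[:,2])/(d@R0[:,2]); l=1e3*(R0.T@(o+s*d-C0))
    print(n,t,(round(uu,1),round(vv,1)),l.round(2),"r",np.hypot(*l[:2]).round(1),"ang",np.degrees(np.arctan2(l[1],l[0])).round(2))
hole("top","0",270,218.7); hole("scene","0",345/1.5,349/1.5); hole("top","3",252.3,152.8); hole("scene","3",273.4,182.3)
E
```

```text
top 0 (np.float64(270.1), np.float64(218.7)) [-78.9   -0.99  -0.  ] r 78.9 ang -179.28
scene 0 (np.float64(229.7), np.float64(232.7)) [-80.69   0.82  -0.  ] r 80.7 ang 179.41
top 3 (np.float64(252.1), np.float64(152.8)) [79.26 -1.25 -0.  ] r 79.3 ang -0.9
scene 3 (np.float64(273.3), np.float64(181.8)) [76.15  0.17 -0.  ] r 76.1 ang 0.13
```

Hole and board checks put the table within about 0.6 mm of the second stop, and the collar is still parked. Back to the collar.

```bash
python3 - <<'E'
from h import *
T=SE(toolrot(R0,38.3),loc(-.0006,-.0783,.1245)); move(T,5)
E
```

```text
t 14.78 q [-0.84  0.02 -0.62  0.71  0.38  0.17] F [ 0.6 -0.6 -0.5] g 0.4
total cm [ 3.66 -3.06 14.57] deg [-18.57   0.18   0.16]
5 rows of cm [ 0.73 -0.99  2.82] deg [-3.71  0.04  0.03]
```

>>> jog_arm(travel=[[0.4,-1.0,2.8],[0.7,-1.0,2.8],[0.8,-1.0,2.8],[0.8,-1.0,2.8],[0.8,-1.0,2.8]], turn=[[-3.7,0,0],[-3.7,0,0],[-3.7,0,0],[-3.7,0,0],[-3.7,0,0]], grip=0.6)

```text
time: 15.4
ee_pos: [0.5142, -0.348, 0.2168]
ee_rot: [[0.409, 0.52, 0.75], [0.106, 0.789, -0.605], [-0.906, 0.327, 0.267]]
wrist_force: [-0.7, 0.5, -0.0]
grip_width: 0.596
```

```bash
python3 - <<'E'
from h import *
T=SE(toolrot(R0,38.3),loc(-.0006,-.0783,.0345)); move(T,1)
E
```

```text
t 15.4 q [-0.91  0.31 -0.33  0.74  0.4  -0.24] F [-0.7  0.5 -0. ] g 0.596
total cm [ 8.94  0.11 -0.02] deg [0.57 0.14 0.12]
1 rows of cm [ 8.94  0.11 -0.02] deg [0.57 0.14 0.12]
```

>>> jog_arm(travel=[[1.8,0.1,0],[1.8,0,0],[1.8,0,0],[1.8,0,0],[1.7,0,0]], turn=[[0.6,0.1,0.1],[0,0,0],[0,0,0],[0,0,0],[0,0,0]])

```text
time: 16.02
ee_pos: [0.5531, -0.3385, 0.1303]
ee_rot: [[0.408, 0.528, 0.745], [0.109, 0.781, -0.614], [-0.906, 0.332, 0.261]]
wrist_force: [0.3, 0.2, 0.6]
grip_width: 0.6
```

```bash
python3 st.py
```

```text
t 16.02 q [-0.84  0.44 -0.39  0.53  0.39 -0.16] g 0.6
F tool [-0.4  0.5  0.2] F loc [0.6 0.1 0.4] M tool [-0.05  0.22 -0.35]
TCP loc mm [ -1.49 -79.7   28.59] tilt err 0.01 jaw ang 38.18
pos ang -91.07 rad 79.71
```

>>> jog_arm(travel=[[0,0,0],[0,0,0],[0,0,0],[0,0,0],[0,0,0]], turn=[[0,0,0],[0,0,0],[0,0,0],[0,0,0],[0,0,0]], grip=0.2, grip_force=60)

```text
time: 16.65
ee_pos: [0.5527, -0.3363, 0.1292]
ee_rot: [[0.407, 0.527, 0.746], [0.113, 0.781, -0.614], [-0.906, 0.334, 0.258]]
wrist_force: [2.0, 1.7, -2.8]
grip_width: 0.361
```

```bash
python3 st.py
```

```text
t 16.65 q [-0.84  0.44 -0.39  0.53  0.39 -0.16] g 0.361
F tool [ 3.6  1.4 -0.3] F loc [ 0.9  1.1 -3.6] M tool [ 0.01  0.18 -0.06]
TCP loc mm [ -1.8  -77.48  27.5 ] tilt err 0.23 jaw ang 38.18
pos ang -91.33 rad 77.5
```

>>> jog_arm(travel=[[-0.2,0,0],[-0.2,0,0],[-0.1,0,0],[0,0,0],[0,0,0]], turn=[[0,0,0],[0,0,0],[0,0,0],[0,0,0],[0,0,0]])

```text
time: 17.27
ee_pos: [0.5515, -0.3365, 0.1318]
ee_rot: [[0.407, 0.526, 0.747], [0.114, 0.782, -0.613], [-0.906, 0.335, 0.258]]
wrist_force: [6.1, 0.0, -8.3]
grip_width: 0.358
```

```bash
python3 st.py
```

```text
t 17.27 q [-0.84  0.44 -0.39  0.54  0.39 -0.16] g 0.358
F tool [10.   0.4  2.4] F loc [  1.8  -1.6 -10. ] M tool [ 0.03 -0.16 -0.2 ]
TCP loc mm [ -1.8  -77.4   30.45] tilt err 0.29 jaw ang 38.24
pos ang -91.33 rad 77.42
```

>>> jog_arm(travel=[[-0.2,0,0],[0,0,0],[0,0,0],[0,0,0],[0,0,0]], turn=[[0,0,0],[0,0,0],[5,0,0],[5,0,0],[5,0,0]])

```text
time: 17.9
ee_pos: [0.5519, -0.3362, 0.1315]
ee_rot: [[0.407, 0.705, 0.581], [0.116, 0.591, -0.798], [-0.906, 0.393, 0.159]]
wrist_force: [5.7, 0.6, -5.7]
grip_width: 0.362
```

```bash
python3 st.py
```

```text
t 17.9 q [-0.84  0.44 -0.39  0.54  0.39  0.1 ] g 0.362
F tool [7.6 2.1 1.9] F loc [ 2.7 -0.9 -7.6] M tool [-0.   -0.19 -0.11]
TCP loc mm [ -1.51 -77.18  29.98] tilt err 0.4 jaw ang 22.85
pos ang -91.12 rad 77.2
```

>>> jog_arm(travel=[[-0.25,0,0],[-0.1,0,0],[-0.05,0,0],[-0.05,0,0],[-0.05,0,0]], turn=[[0,0,0],[6,0,0],[6,0,0],[6,0,0],[6,0,0]])

```text
time: 18.52
ee_pos: [0.5515, -0.3362, 0.1339]
ee_rot: [[0.408, 0.882, 0.234], [0.118, 0.203, -0.972], [-0.905, 0.425, -0.021]]
wrist_force: [6.7, 0.4, -7.5]
grip_width: 0.359
```

```bash
python3 st.py
```

```text
t 18.52 q [-0.85  0.44 -0.39  0.55  0.39  0.53] g 0.359
F tool [9.6 2.9 1.3] F loc [ 2.8 -1.3 -9.6] M tool [ 0.02 -0.29  0.11]
TCP loc mm [ -0.87 -77.08  32.33] tilt err 0.52 jaw ang -1.84
pos ang -90.65 rad 77.08
```

>>> jog_arm(travel=[[-0.05,0,0],[-0.05,0,0],[-0.05,0,0],[-0.05,0,0],[-0.05,0,0]], turn=[[6.9,0,0],[6.9,0,0],[6.9,0,0],[6.9,0,0],[6.9,0,0]])

```text
time: 19.15
ee_pos: [0.5523, -0.3363, 0.1343]
ee_rot: [[0.41, 0.854, -0.321], [0.12, -0.399, -0.909], [-0.904, 0.334, -0.266]]
wrist_force: [6.3, 0.4, -7.2]
grip_width: 0.359
```

```bash
python3 st.py
```

```text
t 19.15 q [-0.85  0.44 -0.39  0.55  0.4   1.15] g 0.359
F tool [ 9.1  2.8 -0.5] F loc [ 2.6 -1.2 -9.1] M tool [ 0.   -0.26  0.27]
TCP loc mm [-5.000e-02 -7.738e+01  3.234e+01] tilt err 0.6 jaw ang -37.34
pos ang -90.04 rad 77.38
```

>>> jog_arm(travel=[[0.3,0,0],[0.3,0,0],[0,0,0],[0,0,0],[0,0,0]], turn=[[0.1,0,0],[0,0,0],[0,0,0],[0,0,0],[0,0,0]])

```text
time: 19.77
ee_pos: [0.5553, -0.3355, 0.1278]
ee_rot: [[0.41, 0.854, -0.322], [0.12, -0.4, -0.909], [-0.904, 0.334, -0.266]]
wrist_force: [4.2, 0.7, -6.5]
grip_width: 0.362
```

```bash
python3 st.py
```

```text
t 19.77 q [-0.84  0.45 -0.39  0.54  0.4   1.16] g 0.362
F tool [ 7.7  1.2 -0.3] F loc [ 1.1 -0.4 -7.7] M tool [ 0.05 -0.2   0.06]
TCP loc mm [ 2.000e-02 -7.742e+01  2.511e+01] tilt err 0.63 jaw ang -37.4
pos ang -89.98 rad 77.42
```

>>> jog_arm(travel=[[0.2,0,0],[0.1,0,0],[0,0,0],[0,0,0],[0,0,0]], turn=[[0,0,0],[0,0,0],[0,0,0],[0,0,0],[0,0,0]])

```text
time: 20.4
ee_pos: [0.5565, -0.3352, 0.1251]
ee_rot: [[0.41, 0.853, -0.322], [0.12, -0.4, -0.909], [-0.904, 0.334, -0.266]]
wrist_force: [3.3, 1.2, -5.4]
grip_width: 0.357
```

```bash
python3 st.py
```

```text
t 20.4 q [-0.84  0.45 -0.39  0.53  0.4   1.16] g 0.357
F tool [ 6.4  0.6 -0.7] F loc [ 0.9  0.3 -6.3] M tool [ 0.03 -0.21 -0.01]
TCP loc mm [-1.000e-02 -7.744e+01  2.221e+01] tilt err 0.62 jaw ang -37.4
pos ang -90.0 rad 77.44
```

Pull is about 4 mm and the spring still pulls, so the pin is in the hole. Release and back off.

>>> jog_arm(travel=[[0,0,0],[0,0,0],[0,0,0],[0,0,0],[-1,0,0]], turn=[[0,0,0],[0,0,0],[0,0,0],[0,0,0],[0,0,0]], grip=0.65)

```text
time: 21.02
ee_pos: [0.5517, -0.3377, 0.1356]
ee_rot: [[0.41, 0.853, -0.323], [0.117, -0.401, -0.909], [-0.905, 0.334, -0.264]]
wrist_force: [-0.1, -0.6, -0.3]
grip_width: 0.653
```

>>> jog_arm(travel=[[-2.5,0,0],[-2.5,0,0],[-2.5,0,0],[-2.5,0,0],[-2.5,0,0]], turn=[[0,0,0],[0,0,0],[0,0,0],[0,0,0],[0,0,0]])

```text
time: 21.65
ee_pos: [0.4978, -0.3524, 0.2538]
ee_rot: [[0.409, 0.853, -0.323], [0.118, -0.4, -0.909], [-0.905, 0.334, -0.264]]
wrist_force: [0.3, -0.1, -0.2]
grip_width: 0.65
```

```bash
python3 st.py; python3 snap.py 4; python3 - <<'E'
from h import *
for t in "024":
  for n in("top","scene"):
    p,W=cloud(n,t); L=((W-C0)@R0); x,y,z=L[...,0],L[...,1],L[...,2]
    M=(abs(x)<.022)&(abs(y+.078)<.022)&(z>.04)&(z<.075); print(t,n,M.sum(),np.percentile(z[M],[25,50,75,90]).round(4))
for n in("top","scene"):
  p,W=cloud(n,"4"); 
  if n=="top":
    for nm,(u,v) in {"pot":(202,204),"relay":(220,234),"cap":(329,177)}.items(): print(nm,W[v,u].round(4))
E
```

```text
t 21.65 q [-0.94  0.28 -0.28  0.85  0.41  1.05] g 0.65
F tool [0.3 0.2 0.1] F loc [ 0.1 -0.2 -0.3] M tool [-0.01 -0.25 -0.24]
TCP loc mm [ -1.03 -78.84 164.69] tilt err 0.49 jaw ang -37.42
pos ang -90.75 rad 78.85
0 top 206 [0.0537 0.0549 0.0563 0.0572]
0 scene 214 [0.0515 0.0543 0.0556 0.0565]
2 top 57 [0.055  0.0633 0.0649 0.0658]
2 scene 257 [0.0558 0.0629 0.0645 0.0656]
4 top 201 [0.0538 0.0552 0.0562 0.0573]
4 scene 210 [0.0515 0.0547 0.0556 0.0565]
pot [ 0.519  -0.1171  0.0393]
relay [ 0.4482 -0.1573  0.0166]
cap [ 0.518  -0.3699  0.3372]
```

View pics/s4.png

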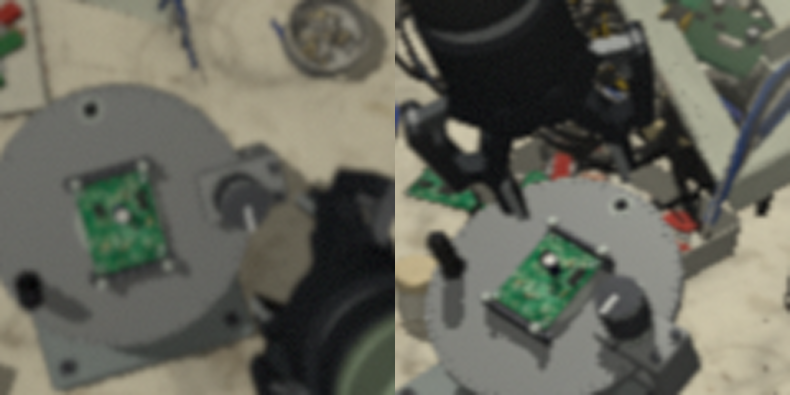

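Collar top height equals the home reading in both cameras (55.2 against 54.9 mm, 54.7 against 54.3 mm). The bar is back as at the start, and the turntable is at the second stop. Handing in.

```bash
python3 -c "
from rig import robot; print(robot.close_job())"
```

```text
the job is handed in; nothing more can be done
None
```

The turntable is at the second stop with the pin home, and I handed the job in at about 22 s of the 72 s allowed.

I pulled the collar 14.4 mm, turned it about 76° and parked it at 9.6 mm. I then swung the table 90° by its handle, lifted the collar, turned it back and let the pin drop.

**Pin:** the collar's top is back at its home height in both cameras, within about 0.4 mm of the starting readings. Riding on the turntable would have left it 7 mm higher.

**Table angle:** before the pin dropped, the index-hole positions in both cameras put it within about 0.6 mm of the second hole. The handle and board angles from depth were less exact and disagreed by up to about 2.5°.

**Bystanders:** the pot and relay read as in place. The capacitor was hidden by the arm in the last view, but it was standing in its place in the view taken after the table swing.

**Forces and slips:** no end-of-call wrist reading passed about 10 N. The second collar grip landed about 7 mm lower than planned, so I released it before home and let the spring finish. I did not tug the table to test the lock.

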